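# Dry-fit an air-spaced lens pair in its tilted cell

### The job

Dry-fit the lens pair in the slotted cell that leans on the loading stand: the thick glass blank at the bottom, then the brass spacer ring, then the thin glass blank, each lying flat and square in the bore on the one below. Lower each piece along the leaning bore until you feel it seat, without dropping or forcing it, and let go of it before you fetch the next. Leave the rest of the bench alone and do not start the spindle.

Things in the scene. Friction and masses are not known exactly. Their poses are not given: they have to be found in the camera images.
- cell: Bare aluminium lens cell: an open cup fixed on a dark steel stand (foot 140 x 110 x 12 mm), leaning 30 degrees roughly towards the robot. Outside 86 mm across, bore 68 mm. Origin: on the bore's axis at the cup's inside floor, 58 mm above the bench. z: bore axis, out of the mouth; y: level; -x: the downhill side, to which the mouth leans.
- cell_mouth (a point): Centre of the bore's mouth (rim plane), 58 mm from the floor along the axis; axes as the cell's. The wall is two arcs, on the +x and -x sides; on the +y and -y sides it is cut away over its full height by open finger slots 40 mm wide, so fingers holding a piece by its +y and -y edges can go down with it and open outwards.
- cell_seat_mean (a point): Point on the bore's axis 9 mm above the floor: mean height of the flat steel seat (56 mm across, in the middle) on which the stack rests. The seat's real top is anywhere from 2 to 16 mm above the floor along the axis, differs from job to job and is not reported: feel for it. It gives stiffly, about 1 mm per 12 N, and springs back.
- thick_center (a point): Centre of the thick crown glass blank, a solid pale disc of 64 mm diameter, 20 mm thick (centre 10 mm above its underside), about 0.16 kg (varies), lying flat on the bench. z: its axis. Goes in first.
- spacer_mid (a point): Centre of the brass spacer ring, 64 mm outside and 48 mm inside diameter, 14 mm high (centre 7 mm above its underside), about 0.16 kg (varies), lying flat on the bench. z: its axis. Goes in second.
- thin_center (a point): Centre of the thin crown glass blank, a solid pale disc of 64 mm diameter, 10 mm thick (centre 5 mm above its underside), about 0.08 kg (varies), lying flat on the bench. z: its axis. Goes in last.
- lap: Bystander: cast iron grinding lap with a domed brass face, 156 mm diameter, 54 mm high, fixed. Origin: centre of its underside.
- chuck_mid (a point): Bystander: grey ceramic blocking chuck, a 80 mm disc with a 44 mm stem, 50 mm high, loose; point at half height. Leave alone.
- spherometer_mid (a point): Bystander: stubby steel three-legged spherometer, 74 mm diameter, 89 mm high, loose; point at half height. Leave alone.
- start (a joint): Red push button of the spindle motor in a black housing on the bench; 0 = not pressed, grows to 0.006 m fully pressed. Leave alone.
- start_top (a point): Centre of the top of that red button.

How it is judged:
On the way, in this order (a step that is already met when the one before it is completed fails the run):
1. the thick blank lies square on the seat in the bore, let go and at rest (x of thick_center in the frame of cell between -0.004 and 0.004 m and y of thick_center in the frame of cell between -0.004 and 0.004 m and z of thick_center in the frame of cell between 0.009 and 0.029 m and angle between the z axis of thick_center and the z axis of cell, either way round below 0.08 rad and contact force between the fingers and thick below 0.05 N and linear speed of thick below 0.02 m/s), for 0.2 s.
2. then the spacer ring lies flat on the thick blank in the bore, let go and at rest (x of thick_center in the frame of cell between -0.004 and 0.004 m and y of thick_center in the frame of cell between -0.004 and 0.004 m and z of thick_center in the frame of cell between 0.009 and 0.029 m and angle between the z axis of each of thick_center, spacer_mid and the z axis of cell, either way round below 0.08 rad and x of spacer_mid in the frame of cell between -0.004 and 0.004 m and y of spacer_mid in the frame of cell between -0.004 and 0.004 m and z of spacer_mid in the frame of cell between 0.025 and 0.046 m and distance between spacer_mid and thick_center below 0.0195 m and contact force between the fingers and spacer below 0.05 N and linear speed of spacer below 0.02 m/s), for 0.2 s.
3. then the thin blank lies flat on the spacer ring, let go and at rest (x of thick_center in the frame of cell between -0.004 and 0.004 m and y of thick_center in the frame of cell between -0.004 and 0.004 m and z of thick_center in the frame of cell between 0.009 and 0.029 m and angle between the z axis of each of thick_center, spacer_mid, thin_center and the z axis of cell, either way round below 0.08 rad and x of spacer_mid in the frame of cell between -0.004 and 0.004 m and y of spacer_mid in the frame of cell between -0.004 and 0.004 m and z of spacer_mid in the frame of cell between 0.025 and 0.046 m and distance between spacer_mid and thick_center below 0.0195 m and x of thin_center in the frame of cell between -0.004 and 0.004 m and y of thin_center in the frame of cell between -0.004 and 0.004 m and z of thin_center in the frame of cell between 0.037 and 0.058 m and distance between thin_center and spacer_mid below 0.0145 m and contact force between the fingers and thin below 0.05 N and linear speed of thin below 0.02 m/s), for 0.2 s.
At the end, for the whole second after the job is handed in: All three pieces are in the bore, released and at rest (below 0.02 m/s): the thick blank on the seat, the spacer ring on it, the thin blank on the ring; each within 4 mm of the bore's axis and within 0.08 rad of square to it, with centres of neighbours no further apart than touching plus 2.5 mm (all of step 3 and contact force between the fingers and thick below 0.05 N and linear speed of each of thick, spacer below 0.02 m/s and contact force between the fingers and spacer below 0.05 N).
It fails at once if a piece is dropped or thrown down the bore (faster than 0.2 m/s inside it) ((x of thick_center in the frame of cell between -0.006 and 0.006 m and y of thick_center in the frame of cell between -0.006 and 0.006 m and z of thick_center in the frame of cell below 0.062 m and linear speed of thick above 0.2 m/s) or (x of spacer_mid in the frame of cell between -0.006 and 0.006 m and y of spacer_mid in the frame of cell between -0.006 and 0.006 m and z of spacer_mid in the frame of cell below 0.062 m and linear speed of spacer above 0.2 m/s) or (x of thin_center in the frame of cell between -0.006 and 0.006 m and y of thin_center in the frame of cell between -0.006 and 0.006 m and z of thin_center in the frame of cell below 0.062 m and linear speed of thin above 0.2 m/s)).
It fails at once if a piece is forced down on the seat with more than 20 N (contact force between any of thick, spacer, thin and pad above 20 N).
It fails at once if the chuck or the spherometer is displaced by more than 20 mm (distance of any of chuck_mid, spherometer_mid from where it was at the start of the episode above 0.02 m).
It fails at once if the spindle button is pressed (value of joint start above 0.003 m).
It also fails if it takes over 70 s, if anything falls off the work surface, if the arm or the gripper's body presses on something with over 40 N, if the wrist force passes 120 N, or if a joint passes its speed limit or range.

### The arm

A 6-joint arm with a two-finger parallel gripper is mounted at the origin on the work surface. World frame = base frame: x ahead of the robot, y to its left, z up, the work surface at z = 0. Lengths are in m, angles in rad, forces in N, time in s.
With the tool pointing down it reaches from about 0.375 to 0.825 m from the base axis. Payload 5.5 kg.
Tool frame: the origin (TCP) lies on the centre line of the jaws, within the pads' length; the fingertips stand 25 mm ahead of it and the grasp point (between the pads) lies 6 mm ahead of it; z points along the fingers, y is the line along which they close (so a half turn about z gives the same grasp; the last joint's range is limited). The gripper opens to 85 mm and grips with 20 to 120 N. Pads are 22 mm wide; open, the fingers measure 114 mm over their backs; the gripper's body (76 mm by 85 mm) begins 54 mm behind the grasp point. The pads swing forward as they close: fully open they stand 13 mm farther back than shut.
Start: joints at [1.345, 0.314, -0.047, 1.21, 0, 1.571], TCP at [0.134, 0.585, 0.256] pointing down, gripper open.
Joint ranges: [-2.67, 2.67], [-0.69, 1.73], [-1.03, 1.25], [-2.08, 2.16], [-1.42, 1.45], [-3.14, 3.14]. Speed limits (rad/s): [2.39, 2.39, 3.01, 3.14, 3.14, 3.14].

### API

Orientations are given as a unit quaternion [x, y, z, w].
In Python, from workcell import sensors, vision, hand_in, finder gives the robot as it stands.
- The arm moves only by the tool apply_moves, never from a script. Its argument "motion" is a list of rows, each an object with "translation": the shift along the world's x, y, z in cm, a list of three; "rotation": the turn, a rotation vector about the world's x, y, z in rad, a list of three. A call has 1 to 12 rows; each row is the pose to reach, as a shift and turn from the pose commanded when the call began; what a row does not reach only later rows make up. A row lasts 1/10 s, in which the tool goes at most 50 mm and 8.59 degrees, less where a joint would pass 70% of its speed; a pose out of reach is approached as far as the arm can. A call with a gripper value outside its range is refused whole. "gripper" is the opening, from 0 (shut) to 1 (fully open), set as the call begins (left out, the last holds). The fingers move at their own pace and stop on an object; "newtons" is the grip in N (left out, the last holds). Time passes only in rows, so rows that repeat a pose let the fingers close. It gives the time, the measured TCP pose, the force, the opening and the grip force at its end, in the units of the state.
- sensors.get_state(): the state, without advancing time (a new reading comes with each control period).
- vision.camera(name): name is "scene" or "top" or "wrist"; returns a dict with "frame" (400x640x3 uint8, blue, green, red), "depth" (400x640 float32, m along the optical axis (not along the pixel's ray), 0 where there is no reading), "fx", "fy", "cx", "cy" (pixels), "world_to_cam" (4x4, takes a point from world to camera coordinates). Camera axes: x right, y up, looking along -z (the intrinsics and any distortion apply to the point x, -y, -z); pixel columns grow to the right and rows downward; lengths in m; the calibration is good to about 2 mm. A picture is of the moment at which its call begins.
- hand_in(): hands the job in; it is judged then, once.
Trained networks look in a picture, given as the dict that the camera call returned (one of the last four; its "shot" number tells which), for a name from the list of things; names that differ only in an ending like _2 or _b are one class to them, and where a whole thing is asked for, a point or a joint stands for the part that bears it (a point fixed in the world has none). Each returns a list of dicts, best first, with "confidence" (0 to 1); they miss things now and then, are a little off and sometimes report something else, mostly with a low value. They report only what shows in the picture. A call takes as long as a camera call.
- finder.silhouettes(name, picture): "mask" (400x640 bool, what is visible of it) and "xy" ([column, row] in pixels, amid what is visible of it).
The state is a dict: "time": time; "joint_positions": joint angles; "qvel": joint speeds; "tau": joint torques, N m; "ee_pos": TCP position; "tcp_rot": TCP orientation; "contact_force": force on the tool from outside, world axes, zero at the start; "torque": the same for the moment, N m; "opening": opening from 0.0 (shut) to 1.0 (fully open); "finger_force": force on a finger pad.
Only numpy, scipy, OpenCV 4.12 (cv2) and the standard library are available. Lean on these libraries where they do the work, as an engineer would, in place of code of your own. Each camera call takes 0.05 s, during which the arm holds its last target. There are 200 camera calls.

## Working session

There is one attempt and no reset: what is moved stays moved. The work goes in short steps, Python scripts to look and compute and a tool call to move; the robot and the scene stay as the last step left them, time stands still between calls to the robot, and variables do not carry over. Pictures are saved under pics/ and viewed, at most 10 in all, crops included, and the job is handed in when it is done.

Besides the shell and the picture viewer there is one more tool, called after "Request:" as name([rows], argument=value, ...), one row to a line, values as JSON. apply_moves: Moves the arm, as the interface text tells. Its arguments: {"type":"object","properties":{"motion":{"type":"array","items":{"type":"object","properties":{"translation":{"type":"array","items":{"type":"number"}},"rotation":{"type":"array","items":{"type":"number"}}}}},"gripper":{"type":"number"},"newtons":{"type":"number"}},"required":["motion"]}

```bash
mkdir -p pics
cat > h.py <<'E'
import numpy as np, cv2
from workcell import sensors, vision, hand_in, finder
def cloud(p):
    d=p["depth"]; v,u=np.mgrid[:400,:640]
    X=np.stack([(u-p["cx"])/p["fx"]*d,-(v-p["cy"])/p["fy"]*d,-d],-1)
    T=np.linalg.inv(np.array(p["world_to_cam"]))
    return X@T[:3,:3].T+T[:3,3]
E
python3 - <<'E'
from h import *
s=sensors.get_state(); print({k:np.round(s[k],3) for k in s})
for c in ["scene","top"]:
    p=vision.camera(c); cv2.imwrite(f"pics/{c}0.png",p["frame"])
    print(c,{k:p[k] for k in p if k not in("frame","depth","world_to_cam")}, np.round(np.linalg.inv(p["world_to_cam"]),3).tolist())
    W=cloud(p)
    for n in ["cell","thick_center","spacer_mid","thin_center","lap","chuck_mid","spherometer_mid","start"]:
        for r in finder.silhouettes(n,p)[:3]:
            m=r["mask"]&(p["depth"]>0); P=W[m]
            print(n,round(r["confidence"],2),np.round(r["xy"]),m.sum(),np.round(np.median(P,0),3),"lo",np.round(np.percentile(P,2,axis=0),3),"hi",np.round(np.percentile(P,98,axis=0),3))
E
```

```text
{'time': np.float64(0.0), 'joint_positions': array([ 1.345,  0.314, -0.048,  1.21 , -0.   ,  1.571]), 'qvel': array([ 0.001, -0.001,  0.002, -0.   ,  0.001, -0.   ]), 'tau': array([-2.0000e-03, -5.3959e+01,  3.3975e+01,  1.9000e-02, -0.0000e+00,
       -0.0000e+00]), 'ee_pos': array([0.134, 0.584, 0.255]), 'tcp_rot': array([ 0.113,  0.994, -0.001, -0.   ]), 'contact_force': array([-0.564, -0.502, -0.763]), 'torque': array([-0.069,  0.003,  0.001]), 'finger_force': np.float64(0.0), 'opening': np.float64(0.999)}
scene {'fx': 496.96590393834043, 'fy': 496.96590393834043, 'cx': 329.4941165420672, 'cy': 196.1275731483244, 'shot': 1} [[0.549, -0.615, 0.565, 1.24], [0.835, 0.409, -0.367, -0.516], [-0.005, 0.674, 0.739, 0.892], [0.0, 0.0, 0.0, 1.0]]
cell 0.64 [422. 137.] 999 [0.582 0.189 0.073] lo [0.525 0.145 0.043] hi [0.615 0.227 0.125]
thick_center 0.67 [339. 208.] 531 [ 0.61  -0.077  0.019] lo [ 0.579 -0.105  0.005] hi [ 0.637 -0.047  0.023]
spacer_mid 0.76 [300. 174.] 272 [ 0.448 -0.09   0.012] lo [ 0.414 -0.118 -0.   ] hi [ 0.474 -0.06   0.017]
spacer_mid 0.35 [189. 294.] 246 [ 0.635 
[... 1048 characters left out ...]
] 148 [ 0.441 -0.073  0.013] lo [ 0.409 -0.113 -0.003] hi [ 0.467 -0.054  0.019]
thin_center 0.93 [400. 249.] 382 [ 0.488 -0.31   0.009] lo [ 0.46  -0.337  0.004] hi [ 0.515 -0.282  0.015]
lap 0.65 [456. 202.] 100 [ 0.625 -0.466  0.021] lo [ 0.61  -0.48   0.014] hi [ 0.638 -0.452  0.025]
lap 0.61 [381. 164.] 2348 [ 0.734 -0.247  0.045] lo [ 0.667 -0.319 -0.   ] hi [ 0.81  -0.179  0.054]
chuck_mid 0.65 [318. 150.] 576 [ 0.772 -0.076  0.02 ] lo [ 0.742 -0.11   0.007] hi [ 0.814 -0.039  0.053]
spherometer_mid 0.77 [253. 152.] 506 [0.754 0.115 0.042] lo [0.727 0.088 0.03 ] hi [0.793 0.152 0.089]
start 0.47 [456. 198.] 127 [ 0.625 -0.467  0.02 ] lo [ 0.609 -0.483  0.01 ] hi [ 0.641 -0.451  0.024]
```

View pics/scene0.png

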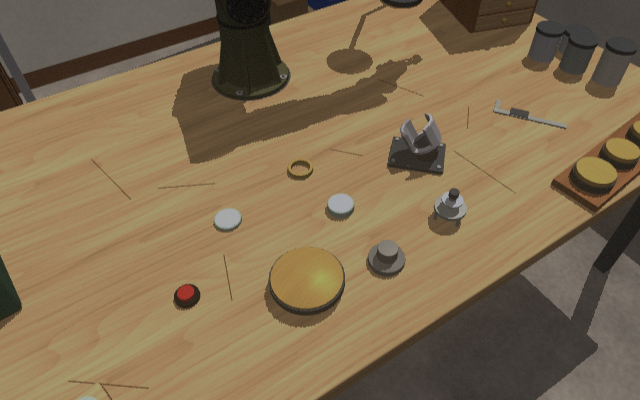

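View pics/top0.png

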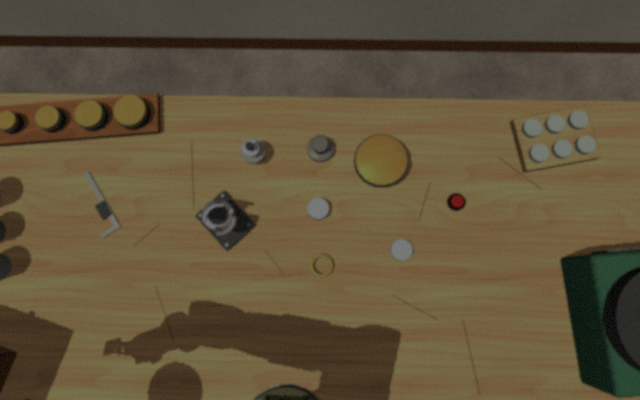

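Run:
```python
from h import *
p=vision.camera("wrist"); T=np.linalg.inv(p["world_to_cam"]); print(np.round(T,3), p["fx"],p["cx"],p["cy"])
```

```text
[[ 0.225 -0.927 -0.301  0.056]
 [ 0.974  0.214  0.068  0.603]
 [ 0.001 -0.309  0.951  0.375]
 [ 0.     0.     0.     1.   ]] 323.9906920107003 319.3710085481778 205.80763017634771
```

Request:
apply_moves([
  {"translation": [5,-5,1],"rotation": [0,0,0]},
  {"translation": [10,-10,3],"rotation": [0,0,0]},
  {"translation": [15,-15,5],"rotation": [0,0,0]},
  {"translation": [20,-20,7],"rotation": [0,0,0]},
  {"translation": [24,-25,8],"rotation": [0,0,0]},
  {"translation": [28,-30,8],"rotation": [0,0,0]},
  {"translation": [32,-35,8],"rotation": [0,0,0]},
  {"translation": [34,-40,8],"rotation": [0,0,0]},
  {"translation": [34,-40,8],"rotation": [0,0,0]},
  {"translation": [34,-40,8],"rotation": [0,0,0]},
])

```text
time: 1.95
ee_pos: [0.4556, 0.2111, 0.3345]
tcp_rot: [0.113, 0.994, 0.0, 0.0]
contact_force: [0.4, 1.0, 0.1]
opening: 0.999
finger_force: 0.0
```

Run:
```python
from h import *
p=vision.camera("wrist"); cv2.imwrite("pics/w1.png",p["frame"]); np.save("w1d.npy",cloud(p)); W=cloud(p)
T=np.linalg.inv(p["world_to_cam"]); print(np.round(T,3))
for n in ["cell","thick_center","spacer_mid"]:
    for r in finder.silhouettes(n,p)[:2]:
        m=r["mask"]&(p["depth"]>0);P=W[m]
        print(n,r["confidence"],r["xy"],m.sum(),np.round(np.percentile(P,[2,50,98],axis=0),3).tolist())
        if n=="cell": np.save("cellmask.npy",m)
```

```text
[[ 0.225 -0.926 -0.302  0.378]
 [ 0.974  0.214  0.068  0.229]
 [ 0.002 -0.309  0.951  0.453]
 [ 0.     0.     0.     1.   ]]
cell 0.71 [328.1, 255.0] 4157 [[0.517, 0.15, 0.012], [0.562, 0.197, 0.067], [0.605, 0.242, 0.127]]
thick_center 0.58 [160.7, 287.4] 1143 [[0.57, -0.098, 0.005], [0.592, -0.07, 0.02], [0.624, -0.04, 0.022]]
spacer_mid 0.57 [103.4, 199.9] 1086 [[0.409, -0.113, 0.002], [0.438, -0.083, 0.013], [0.468, -0.053, 0.016]]
```

View pics/w1.png

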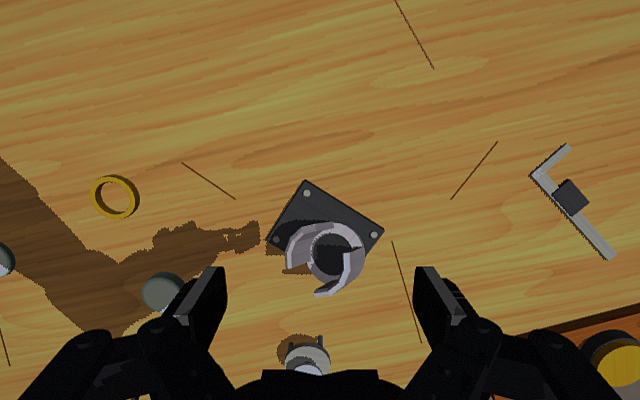

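```bash
cat >> h.py <<'E'
from scipy.optimize import least_squares
def frame(th):
    d=np.array([np.cos(th),np.sin(th),0]);z=np.array([0,0,1.]);s,c=.5,np.sqrt(.75)
    x=-c*d+s*z;a=s*d+c*z
    return np.stack([x,np.cross(a,x),a],1)
def sdf(q):  # 2D polygons-free: wall arcs as solid
    r=np.hypot(q[:,0],q[:,1]); rad=np.abs(r-.0385)-.0045; ax=np.abs(q[:,2]-.025)-.033
    sl=.020-np.abs(q[:,1])
    D=np.stack([rad,ax,sl],1); w=np.linalg.norm(np.maximum(D,0),axis=1)+np.minimum(D.max(1),0)
    f=np.hypot(np.maximum(r-.043,0),np.abs(q[:,2])) # floor
    return np.where(np.abs(w)<f,w,f)
def fitcell(P,free_z=False):
    P=P[(P[:,2]>.05)&(np.hypot(P[:,0]-.56,P[:,1]-.19)<.09)]
    best=None
    for th in np.arange(-np.pi,np.pi,.35):
        def f(v):
            return sdf((P-[v[0],v[1],.058+v[3]])@frame(v[2]))*1e3
        g=lambda v:f([*v,0]) if not free_z else f(v)
        m=np.median(P,0)
        r=least_squares(g,[m[0]-.03*np.cos(th),m[1]-.03*np.sin(th),th]+([0] if free_z else []),loss="soft_l1",x_scale=[.01,.01,.3]+([.01] if free_z else []))
        if best is None or r.cost<best.cost: best=r
    return best.x,best.cost/len(P),len(P),np.median(np.abs(best.fun))
E
python3 - <<'E'
from h import *
print(fitcell(np.load("w1d.npy").reshape(-1,3)),fitcell(np.load("w1d.npy").reshape(-1,3),True))
for c in ["scene","top"]:
    P=cloud(vision.camera(c)).reshape(-1,3); print(c,fitcell(P),fitcell(P,True))
E
```

```text
(array([ 0.56661264,  0.20131962, -2.57661536]), np.float64(3.080459064790285), 3751, np.float64(2.088466035993722)) (array([ 0.57040806,  0.2011584 , -2.56078759,  0.00364931]), np.float64(2.602384190752082), 3751, np.float64(1.5540217484425953))
scene (array([ 0.57236781,  0.20085084, -2.08115479]), np.float64(2.823364583723154), 941, np.float64(2.4988322002129473)) (array([ 0.57149247,  0.2019349 , -2.07251956,  0.00487083]), np.float64(2.418603123552299), 941, np.float64(2.0646485413241153))
top (array([ 0.53315649,  0.19361664, -0.53630421]), np.float64(495.7104071704612), 4285, np.float64(626.4362880096455)) (array([0.47357911, 0.19113277, 0.78199055, 0.64791744]), np.float64(145.80820467785014), 4285, np.float64(42.33307130439227))
```

Run:
```python
from h import *
p=vision.camera("wrist"); W=cloud(p)
for u,v in [(305,181),(383,233),(268,239)]: print(W[v,u], W[v+3,u],p["depth"][v,u])
d=W[100:140,250:400]; print("table",d[...,2].mean(),d[...,2].std(), (d[0,0,2],d[0,-1,2],d[-1,0,2],d[-1,-1,2]))
g=p["frame"].max(2); m=(g<75)&(W[...,2]>.004)&(W[...,2]<.022)&(np.hypot(W[...,0]-.56,W[...,1]-.19)<.12)
P=W[m]; print(m.sum(),np.median(P[:,2]))
r=cv2.minAreaRect((P[:,:2]*1e3).astype(np.float32)); print(r)
o=cv2.resize(p["frame"][160:320,220:440],None,fx=3.6,fy=3.6,interpolation=cv2.INTER_CUBIC); cv2.imwrite("pics/w1c.png",o)
```

```text
[0.47709778 0.1883285  0.00579259] [0.47984435 0.18792253 0.01214998] 0.45825928
[0.5827166  0.28327241 0.00087349] [5.87703020e-01 2.82496343e-01 5.65765846e-04] 0.48827007
[0.54873746 0.11479743 0.01224783] [0.55335934 0.11350615 0.01233673] 0.47865275
table 0.002313636875519706 0.026053003921493862 (np.float64(0.0010112667663457753), np.float64(0.0012968731167260494), np.float64(-0.0005655516570484687), np.float64(-5.481201376417166e-05))
3240 0.012615161271370356
((563.1188354492188, 195.59439086914062), (139.7855987548828, 110.03114318847656), 44.205421447753906)
```

View pics/w1c.png

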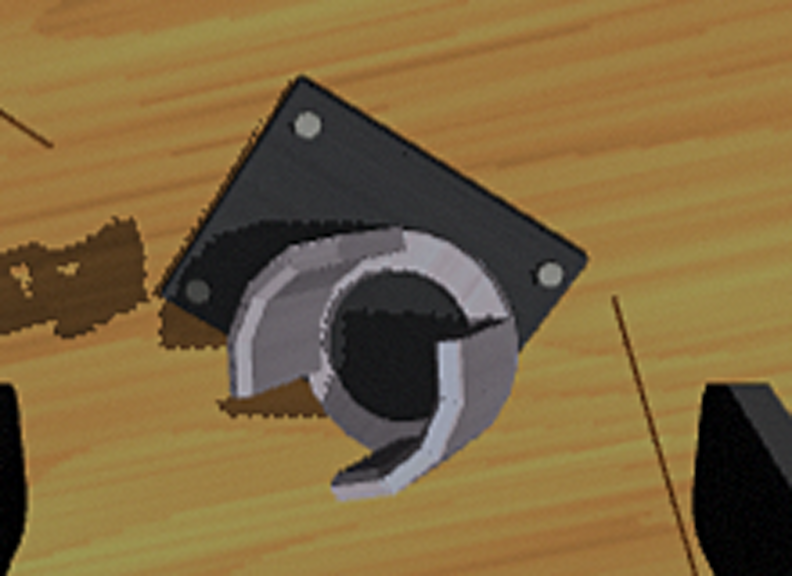

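```bash
cat > fit2.py <<'E'
from h import *
def fit2(P,name=""):
    P=P[(P[:,2]>.04)&(P[:,2]<.14)&(np.hypot(P[:,0]-.56,P[:,1]-.19)<.075)]
    for rep in range(2):
        c0=[.566,.198,-2.37] if rep==0 else r.x
        q=(P-[c0[0],c0[1],.058])@frame(c0[2]); k=~((np.hypot(q[:,0],q[:,1])<.0295)) & (q[:,2]>.0+.005)&(np.abs(sdf(q))<.008)
        Q=P[k]
        r=least_squares(lambda v:sdf((Q-[v[0],v[1],.058])@frame(v[2]))*1e3,c0,loss="soft_l1",x_scale=[.01,.01,.3])
    print(name,"free",np.round(r.x,4),r.cost/len(Q),len(Q))
    r2=least_squares(lambda v:sdf((Q-[v[0],v[1],.058])@frame(-2.37))*1e3,c0[:2],loss="soft_l1")
    print("  yaw fixed",np.round(r2.x,4),r2.cost/len(Q))
    q=(P-[*r2.x,.058])@frame(-2.37); k=(np.hypot(q[:,0],q[:,1])<.022)&(q[:,2]<.03)
    print("  pad z",np.percentile(q[k,2],[10,50,90]),k.sum())
if __name__=="__main__":
    fit2(np.load("w1d.npy").reshape(-1,3),"wrist"); fit2(cloud(vision.camera("scene")).reshape(-1,3),"scene")
E
python3 fit2.py
```

```text
wrist free [ 0.5733  0.2035 -2.4071] 1.2832660066763313 1422
  yaw fixed [0.5729 0.2039] 1.3200016534736811
  pad z [0.00429277 0.00523987 0.00622925] 735
scene free [ 0.5744  0.203  -2.3082] 1.3943649426452545 493
  yaw fixed [0.5751 0.2021] 1.4494119686451383
  pad z [0.00246495 0.00435137 0.00637643] 97
```

Run:
```python
from h import *
s=sensors.get_state(); print(s["time"],s["ee_pos"],s["tcp_rot"],s["joint_positions"])
W=np.load("w1d.npy"); print(np.round(W[268:300:6,200:228:7],3)); 
m=W[...,2]>.2; v,u=np.where(m); print(W[m][:,2].min(), v.min())
from scipy.spatial.transform import Rotation as R
Rt=R.from_quat(s["tcp_rot"]).as_matrix(); q=(W[m]-s["ee_pos"])@Rt
print(np.percentile(q[:,2],[90,98,99.5,100]), np.abs(q[q[:,2]>.0][:,1]).min(), np.percentile(q[q[:,2]>0][:,0],[1,99]))
```

```text
2.35 [0.45401006 0.21398043 0.33398923] [ 1.11607876e-01  9.93752312e-01  2.82560997e-05 -1.55567920e-04] [ 4.40306239e-01  1.07120061e-01 -1.28818387e-01  1.33509314e+00
  2.11310384e-04  6.63987994e-01]
[[[ 0.579 -0.008 -0.   ]
  [ 0.433  0.167  0.329]
  [ 0.434  0.17   0.328]
  [ 0.435  0.173  0.328]]

 [[ 0.589 -0.011  0.001]
  [ 0.434  0.169  0.334]
  [ 0.434  0.172  0.335]
  [ 0.437  0.172  0.329]]

 [[ 0.433  0.168  0.339]
  [ 0.434  0.171  0.339]
  [ 0.435  0.173  0.338]
  [ 0.44   0.171  0.329]]

 [[ 0.433  0.17   0.344]
  [ 0.434  0.172  0.343]
  [ 0.438  0.172  0.338]
  [ 0.443  0.171  0.329]]

 [[ 0.434  0.17   0.347]
  [ 0.436  0.172  0.345]
  [ 0.44   0.172  0.339]
  [ 0.446  0.17   0.33 ]]

 [[ 0.434  0.172  0.352]
  [ 0.438  0.172  0.347]
  [ 0.442  0.171  0.34 ]
  [ 0.448  0.169  0.331]]]
0.3228439200650312 0
[-0.015523    0.00202757  0.0072144   0.01114515] 0.040222451175129056 [-0.01184013  0.01024243]
```

Request:
apply_moves([
  {"translation": [1.8,-3.6,0],"rotation": [0,0,0.14]},
  {"translation": [3.6,-7.2,-1],"rotation": [0,0,0.28]},
  {"translation": [5.4,-10.8,-2],"rotation": [0,0,0.42]},
  {"translation": [7.2,-14.4,-3],"rotation": [0,0,0.56]},
  {"translation": [9,-18,-4],"rotation": [0,0,0.7]},
  {"translation": [10.8,-21.6,-5],"rotation": [0,0,0.84]},
  {"translation": [12.6,-25.2,-6],"rotation": [0,0,0.995]},
  {"translation": [14.4,-28.6,-7],"rotation": [0,0,0.995]},
  {"translation": [14.4,-28.6,-8],"rotation": [0,0,0.995]},
  {"translation": [14.4,-28.6,-8],"rotation": [0,0,0.995]},
  {"translation": [14.4,-28.6,-8],"rotation": [0,0,0.995]},
])

```text
time: 3.45
ee_pos: [0.5982, -0.0714, 0.254]
tcp_rot: [-0.376, 0.927, 0.0, -0.0]
contact_force: [0.0, 0.3, 0.7]
opening: 1.005
finger_force: 0.0
```

```bash
cat >> h.py <<'E'
from scipy.spatial.transform import Rotation as R
def topfit(name,p,ztop,rad=.032):
    """circle fit of the top face outline of a bench disc: own edge from depth/colour within the net's mask"""
    W=cloud(p); out=[]
    for r in finder.silhouettes(name,p)[:1]:
        m=cv2.dilate(r["mask"].astype(np.uint8),np.ones((9,9)))>0
        P=W[m&(np.abs(W[...,2]-ztop)<.004)]
        c=np.median(P[:,:2],0)
        (x,y),rr=cv2.minEnclosingCircle((P[np.hypot(*(P[:,:2]-c).T)<.036][:,:2]*1e3).astype(np.float32))
        # robust: maximise points inside radius
        f=lambda v:np.maximum(np.hypot(P[:,0]-v[0],P[:,1]-v[1])-rad,0)*1e3
        q=least_squares(f,c,loss="soft_l1").x
        print(name,r["confidence"],"mean",P[:,:2].mean(0).round(4),"encl",round(x,1),round(y,1),round(rr,1),"fit",q.round(4),"ztop",np.median(P[:,2]),len(P))
E
python3 - <<'E'
from h import *
s=sensors.get_state(); print(s["time"],s["ee_pos"],s["tcp_rot"],s["joint_positions"])
p=vision.camera("wrist"); cv2.imwrite("pics/w2.png",p["frame"])
topfit("thick_center",p,.02); topfit("spacer_mid",p,.014)
E
```

```text
3.45 [ 0.59824743 -0.07143825  0.25396453] [-3.76064780e-01  9.26593210e-01  4.07023190e-04 -3.73765159e-04] [-1.19028100e-01  3.19974817e-01 -4.35485909e-02  1.20832083e+00
  3.51218485e-04 -8.90119690e-01]
thick_center 0.8 mean [ 0.6011 -0.0727] encl 601.9 -72.0 31.9 fit [ 0.6019 -0.072 ] ztop 0.021002211682185246 2500
spacer_mid 0.91 mean [ 0.4393 -0.0857] encl 440.0 -85.0 32.0 fit [ 0.44  -0.085] ztop 0.014718054353245552 1570
```

View pics/w2.png

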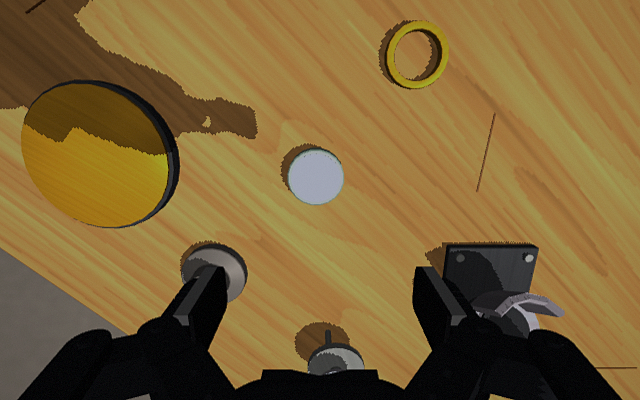

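Request:
apply_moves([
  {"translation": [0.4,-0.1,-5],"rotation": [0,0,0]},
  {"translation": [0.4,-0.1,-10],"rotation": [0,0,0]},
  {"translation": [0.4,-0.1,-15],"rotation": [0,0,0]},
  {"translation": [0.4,-0.1,-19.5],"rotation": [0,0,0]},
  {"translation": [0.4,-0.1,-21.5],"rotation": [0,0,0]},
  {"translation": [0.4,-0.1,-22.7],"rotation": [0,0,0]},
  {"translation": [0.4,-0.1,-23.2],"rotation": [0,0,0]},
  {"translation": [0.4,-0.1,-23.2],"rotation": [0,0,0]},
  {"translation": [0.4,-0.1,-23.2],"rotation": [0,0,0]},
])

```text
time: 4.5
ee_pos: [0.6041, -0.0741, 0.0237]
tcp_rot: [-0.375, 0.927, -0.001, 0.001]
contact_force: [0.0, -0.4, 1.3]
opening: 1.003
finger_force: 0.0
```

Request:
apply_moves([
  {"translation": [0,0,0],"rotation": [0,0,0]},
  {"translation": [0,0,0],"rotation": [0,0,0]},
  {"translation": [0,0,0],"rotation": [0,0,0]},
  {"translation": [0,0,0],"rotation": [0,0,0]},
  {"translation": [0,0,0],"rotation": [0,0,0]},
  {"translation": [0,0,0],"rotation": [0,0,0]},
  {"translation": [0,0,0],"rotation": [0,0,0]},
], gripper=0.4, newtons=40)

```text
time: 5.2
ee_pos: [0.6037, -0.0742, 0.0236]
tcp_rot: [-0.375, 0.927, -0.0, 0.001]
contact_force: [-0.5, -0.1, 6.4]
opening: 0.732
finger_force: 42.7
```

Request:
apply_moves([
  {"translation": [0,0,2],"rotation": [0,0,0]},
  {"translation": [0,0,5],"rotation": [0,0,0]},
  {"translation": [0,0,9],"rotation": [0,0,0]},
  {"translation": [-1,2,13],"rotation": [0.05,-0.05,0]},
  {"translation": [-2.5,5.5,17.5],"rotation": [0.1,-0.1,0]},
  {"translation": [-4,9,17.6],"rotation": [0.15,-0.15,0]},
  {"translation": [-5.5,12.5,17.6],"rotation": [0.2,-0.2,0]},
  {"translation": [-7,16,17.6],"rotation": [0.25,-0.25,0]},
  {"translation": [-8,19.5,17.6],"rotation": [0.31,-0.31,0]},
  {"translation": [-8.9,22,17.6],"rotation": [0.365,-0.375,0]},
  {"translation": [-8.9,22,17.6],"rotation": [0.365,-0.375,0]},
  {"translation": [-8.9,22,17.6],"rotation": [0.365,-0.375,0]},
])

```text
time: 6.4
ee_pos: [0.5128, 0.1458, 0.1981]
tcp_rot: [-0.363, 0.895, 0.097, 0.239]
contact_force: [0.7, 0.1, -1.2]
opening: 0.729
finger_force: 45.2
```

Run:
```python
from h import *
from fit2 import fit2
s=sensors.get_state(); print(s["time"],s["ee_pos"],s["tcp_rot"],s["joint_positions"],s["contact_force"])
p=vision.camera("wrist"); s=sensors.get_state(); print(s["ee_pos"]); cv2.imwrite("pics/w3.png",p["frame"]); W=cloud(p); np.save("w3d.npy",W)
fit2(W.reshape(-1,3),"w3")
g=p["frame"].max(2); m=(g<90)&(W[...,2]>.005)&(W[...,2]<.02)&(np.hypot(W[...,0]-.563,W[...,1]-.195)<.1)
print(m.sum(),cv2.minAreaRect((W[m][:,:2]*1e3).astype(np.float32)))
```

```text
6.4 [0.51281199 0.1457739  0.19806814] [-0.36273139  0.89541746  0.09733509  0.23912213] [ 0.09732338 -0.07496876 -0.75758892  0.46560497  0.3166555  -0.60399778] [ 0.65584315  0.0728968  -1.17490975]
[0.51424141 0.14558635 0.19883105]
w3 free [ 0.5636  0.2052 -2.2368] 1.75537373672484 1339
  yaw fixed [0.5726 0.2033] 1.6527099273262669
  pad z [0.00420026 0.00509272 0.00597394] 1661
9720 ((563.36376953125, 193.8592071533203), (139.6101837158203, 110.1530532836914), 44.1436882019043)
```

View pics/w3.png

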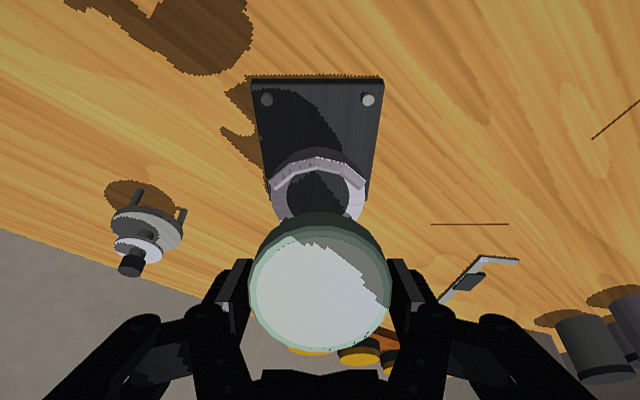

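Run:
```python
from h import *
F=frame(-2.371); o=np.array([.573,.2035,.058])
for n in ["w1","w3"]:
    W=np.load(n+"d.npy"); I=cv2.imread(f"pics/{n}.png"); q=(W-o)@F
    r=np.hypot(q[...,0],q[...,1])
    k=(np.abs(q[...,2]-.0051)<.0022)&(r<.034)
    P=q[k][:,:2]; e=cv2.minEnclosingCircle((P*1e3).astype(np.float32)); 
    print(n,k.sum(),"pad encl",e, "pct x",np.percentile(P[:,0],[.5,99.5]),"y",np.percentile(P[:,1],[.5,99.5]))
    # floor plane points between pad and wall
    k=(np.abs(q[...,2])<.002)&(r<.046); P=q[k][:,:2]; print("  floor",k.sum(),np.percentile(P,[1,99],axis=0).round(4).tolist())
    k=(np.abs(q[...,2]-.058)<.0025)&(r>.03)&(r<.047); P=q[k]; print("  rim",k.sum(),np.median(P[:,2]),np.percentile(P[:,:2],[1,99],axis=0).round(4).tolist(), np.hypot(*P[P[:,0]<0][:,:2].T).mean())
    s=(q[...,2]>.015)&(q[...,2]<.05)&(r>.03)&(r<.047)&(q[...,0]<0); P=q[s]
    rr=np.hypot(P[:,0],P[:,1]); print("  wall -x r pct",np.percentile(rr,[5,25,50,75,95]).round(4), np.percentile(P[:,1],[1,99]))
    s=(q[...,2]>.015)&(q[...,2]<.05)&(r>.03)&(r<.047)&(q[...,0]>0); P=q[s]
    if len(P): rr=np.hypot(P[:,0],P[:,1]); print("  wall +x r pct",np.percentile(rr,[5,25,50,75,95]).round(4), np.percentile(P[:,1],[1,99]),len(P))
s=sensors.get_state(); Rt=R.from_quat(s["tcp_rot"]).as_matrix(); q=(W-s["ee_pos"])@Rt
k=(np.abs(q[...,2]-.0036)<.003)&(np.abs(q[...,0])<.04)&(np.abs(q[...,1])<.0325)&(I.max(2)>60); P=q[k]
print("disc in tool",k.sum(),np.median(P[:,2]),cv2.minEnclosingCircle((P[:,:2]*1e3).astype(np.float32)),np.percentile(P,[.5,99.5],axis=0).round(4).tolist())
A=np.c_[P[:,:2],np.ones(len(P))]; print("tilt in tool",np.linalg.lstsq(A,P[:,2],rcond=None)[0])
print("tool axes in cell",np.round(F.T@Rt,3).tolist(),"tcp in cell",(s["ee_pos"]-o)@F)
```

```text
w1 1128 pad encl ((-0.8959289193153381, -3.310614585876465), 32.0789794921875) pct x [-0.02746266  0.02335129] y [-0.02672564  0.02766393]
  floor 795 [[-0.0335, -0.0408], [0.0357, 0.0428]]
  rim 650 0.057247608695611504 [[-0.041, -0.0314], [0.0416, 0.0335]] 0.03844733225980107
  wall -x r pct [0.0335 0.034  0.0344 0.0348 0.042 ] [-0.02852673  0.03536817]
  wall +x r pct [0.0339 0.0429 0.0433 0.0437 0.0442] [-0.02834905  0.03546133] 362
w3 2360 pad encl ((-0.07682239264249802, -0.41326454281806946), 28.12868881225586) pct x [-0.02374294  0.01641832] y [-0.02714047  0.02676111]
  floor 992 [[-0.0399, -0.0419], [0.0226, 0.0415]]
  rim 1026 0.05747891883679337 [[-0.0422, -0.0324], [-0.0222, 0.0319]] 0.03907253676664122
  wall -x r pct [0.0428 0.0431 0.0433 0.0436 0.044 ] [-0.03426951  0.03435864]
disc in tool 14332 0.0029326912957514826 ((0.0035730069503188133, 1.7222732305526733), 32.468196868896484) [[-0.0288, -0.028, 0.0015], [0.031, 0.0315, 0.0048]]
tilt in tool [ 0.00176662 -0.00294031  0.00294886]
tool axes in cell [[-1.0, 0.001, -0.0], [0.001, 1.0, -0.001], [0.0, -0.001, -1.0]] tcp in cell [-0.00103117 -0.00062401  0.16321304]
```

Request:
apply_moves([
  {"translation": [0.7,0.7,-1.66],"rotation": [0,0,0]},
  {"translation": [1.4,1.4,-3.31],"rotation": [0,0,0]},
  {"translation": [2.1,2.1,-4.97],"rotation": [0,0,0]},
  {"translation": [2.78,2.79,-6.62],"rotation": [0,0,0]},
  {"translation": [2.78,2.79,-6.62],"rotation": [0,0,0]},
  {"translation": [2.78,2.79,-6.62],"rotation": [0,0,0]},
  {"translation": [2.78,2.79,-6.62],"rotation": [0,0,0]},
])

```text
time: 7.15
ee_pos: [0.5426, 0.1734, 0.1329]
tcp_rot: [-0.362, 0.895, 0.097, 0.24]
contact_force: [0.0, -0.2, -1.9]
opening: 0.728
finger_force: 45.2
```

```bash
cat > st.py <<'E'
from h import *
F=frame(-2.371); o=np.array([.573,.2035,.058])
s=sensors.get_state(); t=(s["ee_pos"]-o)@F*1e3; Rt=R.from_quat(s["tcp_rot"]).as_matrix()
print(s["time"],"tcp in cell mm",t.round(2),"force cell",(np.array(s["contact_force"])@F).round(2),"grip",s["finger_force"],s["opening"])
print("ang err in cell",(R.from_matrix(F.T@Rt@np.diag([-1,1,-1.])).as_rotvec()).round(4),"world pos",np.round(s["ee_pos"],4),"world err rot",(F@R.from_matrix(F.T@Rt@np.diag([-1,1,-1.])).as_rotvec()).round(4))
E
python3 st.py
```

```text
7.15 tcp in cell mm [ 0.44 -0.43 86.29] force cell [-1.07 -0.16 -1.62] grip 45.15310049057007 0.7281180142424389
ang err in cell [-0.0004 -0.0005 -0.0018] world pos [0.5426 0.1734 0.1329] world err rot [ 0.0007 -0.     -0.0018]
```

Request:
apply_moves([
  {"translation": [0.2,0.2,-0.63],"rotation": [0,0,0]},
  {"translation": [0.45,0.45,-1.24],"rotation": [0,0,0]},
  {"translation": [0.7,0.7,-1.84],"rotation": [0,0,0]},
  {"translation": [0.95,0.96,-2.44],"rotation": [0,0,0]},
  {"translation": [0.95,0.96,-2.44],"rotation": [0,0,0]},
])

```text
time: 7.65
ee_pos: [0.5509, 0.1837, 0.1064]
tcp_rot: [-0.363, 0.895, 0.098, 0.239]
contact_force: [-0.6, -0.0, -1.3]
opening: 0.729
finger_force: 45.2
```

```bash
python3 st.py
```

```text
7.65 tcp in cell mm [-1.45  1.17 56.77] force cell [-1.09  0.41 -0.92] grip 45.22250175476074 0.7287996968079024
ang err in cell [ 0.0013  0.0011 -0.0014] world pos [0.5509 0.1837 0.1064] world err rot [ 0.0005  0.0021 -0.0006]
```

Request:
apply_moves([
  {"translation": [0.3,0.2,-0.4],"rotation": [0,0,0]},
  {"translation": [0.5,0.38,-0.82],"rotation": [0,0,0]},
  {"translation": [0.7,0.54,-1.25],"rotation": [0,0,0]},
  {"translation": [0.87,0.7,-1.67],"rotation": [0,0,0]},
  {"translation": [0.87,0.7,-1.67],"rotation": [0,0,0]},
])

```text
time: 8.15
ee_pos: [0.5594, 0.1905, 0.0899]
tcp_rot: [-0.362, 0.896, 0.098, 0.239]
contact_force: [-0.1, 0.0, -1.7]
opening: 0.731
finger_force: 45.2
```

```bash
python3 st.py
```

```text
8.15 tcp in cell mm [-0.33  0.14 37.04] force cell [-0.89  0.07 -1.47] grip 45.22281467914581 0.7314649833334513
ang err in cell [ 0.0013  0.0013 -0.0017] world pos [0.5594 0.1905 0.0899] world err rot [ 0.0005  0.0023 -0.0008]
```

Request:
apply_moves([
  {"translation": [0.11,0.1,-0.26],"rotation": [0,0,0]},
  {"translation": [0.2,0.2,-0.45],"rotation": [0,0,0]},
  {"translation": [0.25,0.25,-0.61],"rotation": [0,0,0]},
  {"translation": [0.25,0.25,-0.61],"rotation": [0,0,0]},
])

```text
time: 8.55
ee_pos: [0.5621, 0.1929, 0.0844]
tcp_rot: [-0.362, 0.895, 0.098, 0.239]
contact_force: [-0.3, -0.3, -2.1]
opening: 0.735
finger_force: 45.2
```

```bash
python3 st.py
```

```text
8.55 tcp in cell mm [ 0.06 -0.05 30.47] force cell [-1.44 -0.03 -1.58] grip 45.22341549396515 0.7352084180313208
ang err in cell [ 0.0008  0.0006 -0.0016] world pos [0.5621 0.1929 0.0844] world err rot [ 0.0007  0.0015 -0.001 ]
```

Request:
apply_moves([
  {"translation": [0.025,0.025,-0.06],"rotation": [0,0,0]},
  {"translation": [0.05,0.05,-0.12],"rotation": [0,0,0]},
  {"translation": [0.05,0.05,-0.12],"rotation": [0,0,0]},
])

```text
time: 8.85
ee_pos: [0.5628, 0.1934, 0.0835]
tcp_rot: [-0.362, 0.895, 0.098, 0.24]
contact_force: [0.3, 0.3, -2.0]
opening: 0.729
finger_force: 45.2
```

```bash
python3 st.py
```

```text
8.85 tcp in cell mm [ 0.28 -0.13 29.26] force cell [-0.64  0.04 -1.99] grip 45.22328495979309 0.7292425172050125
ang err in cell [ 0.0006  0.0003 -0.0015] world pos [0.5628 0.1934 0.0835] world err rot [ 0.0007  0.0011 -0.001 ]
```

Request:
apply_moves([
  {"translation": [0.02,0.03,-0.05],"rotation": [0,0,0]},
  {"translation": [0.02,0.04,-0.1],"rotation": [0,0,0]},
  {"translation": [0.02,0.04,-0.1],"rotation": [0,0,0]},
])

```text
time: 9.15
ee_pos: [0.563, 0.1938, 0.0825]
tcp_rot: [-0.362, 0.895, 0.098, 0.24]
contact_force: [-1.5, 0.3, -1.3]
opening: 0.734
finger_force: 45.2
```

Request:
apply_moves([
  {"translation": [0.03,0.03,-0.07],"rotation": [0,0,0]},
  {"translation": [0.03,0.03,-0.07],"rotation": [0,0,0]},
])

```text
time: 9.35
ee_pos: [0.5633, 0.194, 0.082]
tcp_rot: [-0.362, 0.895, 0.098, 0.24]
contact_force: [-3.4, -2.3, 4.2]
opening: 0.731
finger_force: 45.9
```

```bash
python3 st.py
```

```text
9.35 tcp in cell mm [ 2.400e-01 -2.000e-02  2.757e+01] force cell [-1.38  0.67  5.68] grip 45.8512419462204 0.7307161640786969
ang err in cell [ 0.0005  0.0001 -0.0016] world pos [0.5633 0.194  0.082 ] world err rot [ 0.0009  0.001  -0.0011]
```

Request:
apply_moves([
  {"translation": [0,0,0],"rotation": [0,0,0]},
  {"translation": [0,0,0],"rotation": [0,0,0]},
  {"translation": [0,0,0],"rotation": [0,0,0]},
  {"translation": [0,0,0],"rotation": [0,0,0]},
  {"translation": [0,0,0],"rotation": [0,0,0]},
], gripper=0.95)

```text
time: 9.85
ee_pos: [0.5633, 0.1941, 0.0818]
tcp_rot: [-0.362, 0.895, 0.098, 0.24]
contact_force: [0.8, 0.2, -0.1]
opening: 0.947
finger_force: 0.0
```

```bash
python3 st.py
```

```text
9.85 tcp in cell mm [2.600e-01 1.000e-02 2.735e+01] force cell [ 0.56 -0.44 -0.41] grip 0.0 0.9471579596126122
ang err in cell [ 0.0006  0.0001 -0.0015] world pos [0.5633 0.1941 0.0818] world err rot [ 0.0008  0.001  -0.001 ]
```

Request:
apply_moves([
  {"translation": [-0.72,-0.7,1.73],"rotation": [0,0,0]},
  {"translation": [-1.79,-1.74,4.33],"rotation": [0,0,0]},
  {"translation": [-3.23,-3.14,7.79],"rotation": [0,0,0]},
  {"translation": [-5.02,-4.88,12.12],"rotation": [0,0,0]},
  {"translation": [-6.5,-6.3,15.6],"rotation": [0,0,0]},
  {"translation": [-6.5,-6.3,15.6],"rotation": [0,0,0]},
])

```text
time: 10.45
ee_pos: [0.5001, 0.1302, 0.2438]
tcp_rot: [-0.362, 0.895, 0.096, 0.244]
contact_force: [0.1, 0.5, 0.8]
opening: 0.952
finger_force: 0.0
```

```bash
python3 st.py
python3 - <<'E'
from h import *
F=frame(-2.371); o=np.array([.573,.2035,.058])
p=vision.camera("wrist"); W=cloud(p); q=(W-o)@F; r=np.hypot(q[...,0],q[...,1])
k=(r<.033)&(np.abs(q[...,2]-.025)<.006); P=q[k]; print(k.sum(),np.median(P[:,2]),np.percentile(P,[1,99],axis=0).round(4).tolist())
A=np.c_[P[:,:2],np.ones(len(P))]; print("tilt",np.linalg.lstsq(A,P[:,2],rcond=None)[0])
topfit("spacer_mid",p,.014)
cv2.imwrite("pics/w4.png",p["frame"])
E
```

```text
10.45 tcp in cell mm [  3.36  -1.77 212.55] force cell [0.76 0.31 0.48] grip 0.0 0.9516344038104396
ang err in cell [-0.0049 -0.0064 -0.0001] world pos [0.5001 0.1302 0.2438] world err rot [ 0.0015 -0.0075 -0.0025]
3083 0.025254485557355044 [[-0.028, -0.029, 0.0234], [0.0276, 0.0305, 0.0269]]
tilt [-0.00266137  0.00145247  0.02525002]
```

View pics/w4.png

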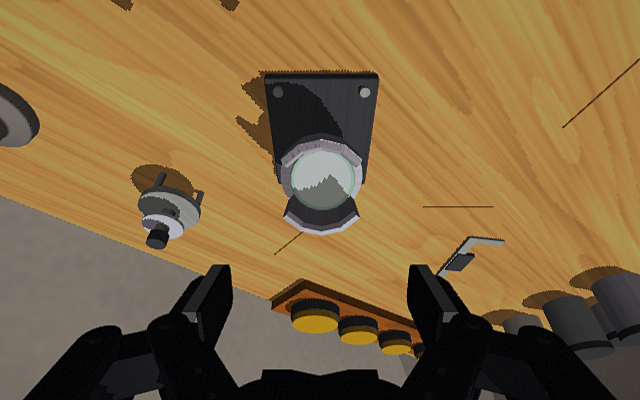

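Request:
apply_moves([
  {"translation": [-0.9,-3,1],"rotation": [-0.05,0.05,0]},
  {"translation": [-1.8,-6,1],"rotation": [-0.1,0.1,0]},
  {"translation": [-2.7,-9.5,0],"rotation": [-0.15,0.15,0]},
  {"translation": [-3.6,-13,-1],"rotation": [-0.2,0.21,0]},
  {"translation": [-4.5,-16,-2],"rotation": [-0.26,0.27,0]},
  {"translation": [-5.3,-19,-3],"rotation": [-0.32,0.33,0]},
  {"translation": [-6,-21.5,-4],"rotation": [-0.366,0.38,0.003]},
  {"translation": [-6,-21.5,-4],"rotation": [-0.366,0.38,0.003]},
  {"translation": [-6,-21.5,-4],"rotation": [-0.366,0.38,0.003]},
], gripper=1.0)

```text
time: 11.45
ee_pos: [0.4379, -0.0832, 0.1962]
tcp_rot: [-0.376, 0.927, 0.002, -0.003]
contact_force: [-0.2, 1.5, -0.0]
opening: 0.993
finger_force: 0.0
```

```bash
cat > hov.py <<'E'
from h import *
import sys
n,zt=sys.argv[1],float(sys.argv[2])
p=vision.camera("wrist"); s=sensors.get_state(); print(s["time"],np.round(s["ee_pos"],4),s["joint_positions"].round(2))
Rt=R.from_quat(s["tcp_rot"]).as_matrix(); print(Rt.round(3).tolist())
topfit(n,p,zt)
print("rotvec to down, y yaw 134.15deg:",(R.from_matrix(np.array([[-np.sin(y:=np.radians(134.15)),np.cos(y),0],[np.cos(y),np.sin(y),0],[0,0,-1.]]).T@np.eye(3))*R.from_matrix(Rt).inv()).as_rotvec().round(4))
E
python3 hov.py spacer_mid .014
```

```text
11.5 [ 0.438  -0.0831  0.1968] [-0.19  0.07 -0.49  1.02 -0.   -0.96]
[[-0.717, -0.697, -0.006], [-0.697, 0.717, 0.001], [0.004, 0.005, -1.0]]
spacer_mid 0.83 mean [ 0.439 -0.086] encl 439.7 -85.2 31.9 fit [ 0.4395 -0.0851] ztop 0.014694041819553638 1527
rotvec to down, y yaw 134.15deg: [-0.001  -0.0064 -0.0011]
```

Request:
apply_moves([
  {"translation": [0.16,-0.21,-4],"rotation": [0,-0.006,0]},
  {"translation": [0.16,-0.21,-8],"rotation": [0,-0.006,0]},
  {"translation": [0.16,-0.21,-12],"rotation": [0,-0.006,0]},
  {"translation": [0.16,-0.21,-15],"rotation": [0,-0.006,0]},
  {"translation": [0.16,-0.21,-16.7],"rotation": [0,-0.006,0]},
  {"translation": [0.16,-0.21,-17.4],"rotation": [0,-0.006,0]},
  {"translation": [0.16,-0.21,-17.4],"rotation": [0,-0.006,0]},
])

```text
time: 12.25
ee_pos: [0.4395, -0.0854, 0.0235]
tcp_rot: [-0.376, 0.926, -0.0, -0.0]
contact_force: [0.3, -0.4, 0.8]
opening: 1.001
finger_force: 0.0
```

```bash
python3 -c "
from h import *
s=sensors.get_state(); print(s['ee_pos'].round(4)); e=np.array([.4396,-.0852,0])-s['ee_pos']; print('x_t off mm',e@R.from_quat(s['tcp_rot']).as_matrix()*1e3)"
```

```text
[ 0.4395 -0.0854  0.0235]
x_t off mm [-0.27532514  0.07996697 23.52669181]
```

Good; down 1 mm more and close.

Request:
apply_moves([
  {"translation": [0,0,-0.15],"rotation": [0,0,0]},
  {"translation": [0,0,-0.15],"rotation": [0,0,0]},
  {"translation": [0,0,-0.15],"rotation": [0,0,0]},
  {"translation": [0,0,-0.15],"rotation": [0,0,0]},
  {"translation": [0,0,-0.15],"rotation": [0,0,0]},
  {"translation": [0,0,-0.15],"rotation": [0,0,0]},
  {"translation": [0,0,-0.15],"rotation": [0,0,0]},
], gripper=0.4, newtons=40)

```text
time: 12.95
ee_pos: [0.4409, -0.086, 0.0238]
tcp_rot: [-0.376, 0.927, -0.001, 0.001]
contact_force: [-1.6, 0.0, 5.5]
opening: 0.726
finger_force: 42.4
```

```bash
python3 -c "
from h import *
s=sensors.get_state(); print(s['ee_pos'].round(4)); e=np.array([.4396,-.0852,0])-s['ee_pos']; print('x_t off mm',e@R.from_quat(s['tcp_rot']).as_matrix()*1e3)
F=frame(-2.371); o=np.array([.573,.2035,.058]); Rt=R.from_quat(s['tcp_rot']).as_matrix()
t=o+F@np.array([0,0,.15]); print('to z_c=150:',((t-s['ee_pos'])*100).round(2),(R.from_matrix(F@np.diag([-1,1,-1.]))*R.from_matrix(Rt).inv()).as_rotvec().round(4))"
```

```text
[ 0.4409 -0.086   0.0238]
x_t off mm [ 0.45054347  1.55779071 23.78117735]
to z_c=150: [ 7.83 23.73 16.41] [ 3.652e-01 -3.726e-01 -1.000e-04]
```

Request:
apply_moves([
  {"translation": [0,0,2],"rotation": [0,0,0]},
  {"translation": [0,0,5],"rotation": [0,0,0]},
  {"translation": [0.5,1,9],"rotation": [0,0,0]},
  {"translation": [1.5,4,13],"rotation": [0.05,-0.05,0]},
  {"translation": [2.5,7.5,16.4],"rotation": [0.1,-0.1,0]},
  {"translation": [3.7,11,17.5],"rotation": [0.15,-0.15,0]},
  {"translation": [4.8,14.5,17.5],"rotation": [0.2,-0.2,0]},
  {"translation": [5.9,18,17.5],"rotation": [0.26,-0.26,0]},
  {"translation": [7,21.5,17],"rotation": [0.32,-0.32,0]},
  {"translation": [7.8,23.7,16.4],"rotation": [0.365,-0.373,0]},
  {"translation": [7.8,23.7,16.4],"rotation": [0.365,-0.373,0]},
  {"translation": [7.8,23.7,16.4],"rotation": [0.365,-0.373,0]},
])

```text
time: 14.15
ee_pos: [0.517, 0.1508, 0.1864]
tcp_rot: [-0.364, 0.895, 0.097, 0.238]
contact_force: [-0.2, -0.3, -2.5]
opening: 0.724
finger_force: 45.6
```

```bash
cat >> st.py <<'E'
import sys
if len(sys.argv)>1:
    g=np.array([0,0,float(sys.argv[1])]); d=F@(g-t)/10; print("to z",g[2],"move cm",d.round(3))
E
python3 st.py 86
python3 - <<'E'
from h import *
p=vision.camera("wrist"); W=cloud(p); s=sensors.get_state(); Rt=R.from_quat(s["tcp_rot"]).as_matrix(); q=(W-s["ee_pos"])@Rt*1e3
k=(np.abs(q[...,2]-9.5)<3)&(np.abs(q[...,0])<36)&(np.abs(q[...,1])<31); P=q[k]
print(k.sum(),np.median(P[:,2]),np.percentile(P,[.5,99.5],axis=0).round(1).tolist(),cv2.minEnclosingCircle(P[:,:2].astype(np.float32)))
A=np.c_[P[:,:2],np.ones(len(P))]; print("tilt",np.linalg.lstsq(A,P[:,2],rcond=None)[0])
E
```

```text
14.15 tcp in cell mm [ -2.35   1.19 149.61] force cell [-1.56 -0.05 -2.01] grip 45.59090008959174 0.724193853575437
ang err in cell [0.0013 0.0032 0.0007] world pos [0.517  0.1508 0.1864] world err rot [-0.0017  0.0028  0.0013]
to z 86.0 move cm [ 2.511  2.272 -5.391]
6368 9.501728490386327 [[-29.8, -29.6, 7.7], [31.8, 30.6, 12.4]] ((0.19643756747245789, 0.1876223236322403), 33.10987091064453)
tilt [-1.72239477e-03 -1.48130963e-03  9.62282965e+00]
```

Ring is square and centred in the grip.

Request:
apply_moves([
  {"translation": [0.6,0.55,-1.35],"rotation": [0,0,0]},
  {"translation": [1.25,1.15,-2.7],"rotation": [0,0,0]},
  {"translation": [1.9,1.7,-4.05],"rotation": [0,0,0]},
  {"translation": [2.51,2.27,-5.39],"rotation": [0,0,0]},
  {"translation": [2.51,2.27,-5.39],"rotation": [0,0,0]},
  {"translation": [2.51,2.27,-5.39],"rotation": [0,0,0]},
  {"translation": [2.51,2.27,-5.39],"rotation": [0,0,0]},
])

```text
time: 14.9
ee_pos: [0.5435, 0.1732, 0.1334]
tcp_rot: [-0.363, 0.895, 0.097, 0.239]
contact_force: [-0.1, -0.1, -1.7]
opening: 0.724
finger_force: 45.6
```

```bash
python3 st.py 68
```

```text
14.9 tcp in cell mm [ 1.15 -1.2  86.42] force cell [-1.    0.03 -1.42] grip 45.569016840308905 0.7242803830549371
ang err in cell [ 0.0002  0.0011 -0.    ] world pos [0.5435 0.1732 0.1334] world err rot [-0.0006  0.0009  0.0001]
to z 68.0 move cm [ 0.506  0.658 -1.653]
```

Request:
apply_moves([
  {"translation": [-0.1,0.05,-0.1],"rotation": [0,0,0]},
  {"translation": [0.05,0.25,-0.55],"rotation": [0,0,0]},
  {"translation": [0.3,0.45,-1.1],"rotation": [0,0,0]},
  {"translation": [0.5,0.65,-1.65],"rotation": [0,0,0]},
  {"translation": [0.5,0.65,-1.65],"rotation": [0,0,0]},
])

```text
time: 15.4
ee_pos: [0.5478, 0.1804, 0.1149]
tcp_rot: [-0.363, 0.895, 0.098, 0.238]
contact_force: [0.2, -0.2, -1.9]
opening: 0.722
finger_force: 45.6
```

```bash
python3 st.py 54
```

```text
15.4 tcp in cell mm [-1.15  0.98 66.36] force cell [-0.94 -0.32 -1.68] grip 45.581441475078464 0.7221845319468603
ang err in cell [0.0018 0.0026 0.0003] world pos [0.5478 0.1804 0.1149] world err rot [-0.0008  0.0028  0.0011]
to z 54.0 move cm [ 0.583  0.429 -1.013]
```

Request:
apply_moves([
  {"translation": [0.2,0.1,-0.3],"rotation": [0,0,0]},
  {"translation": [0.4,0.27,-0.65],"rotation": [0,0,0]},
  {"translation": [0.55,0.43,-1.01],"rotation": [0,0,0]},
  {"translation": [0.55,0.43,-1.01],"rotation": [0,0,0]},
  {"translation": [0.55,0.43,-1.01],"rotation": [0,0,0]},
])

```text
time: 15.9
ee_pos: [0.5533, 0.1845, 0.1055]
tcp_rot: [-0.363, 0.895, 0.098, 0.239]
contact_force: [0.2, 0.7, -2.5]
opening: 0.723
finger_force: 45.6
```

```bash
python3 st.py 51
```

```text
15.9 tcp in cell mm [5.000e-02 1.200e-01 5.483e+01] force cell [-0.69  0.3  -2.46] grip 45.5680913105607 0.7225713882348402
ang err in cell [0.0015 0.0021 0.0002] world pos [0.5533 0.1845 0.1055] world err rot [-0.0006  0.0024  0.0009]
to z 51.0 move cm [ 0.143  0.122 -0.334]
```

Request:
apply_moves([
  {"translation": [0.07,0.07,-0.17],"rotation": [0,0,0]},
  {"translation": [0.14,0.13,-0.33],"rotation": [0,0,0]},
  {"translation": [0.16,0.15,-0.38],"rotation": [0,0,0]},
  {"translation": [0.16,0.15,-0.38],"rotation": [0,0,0]},
])

```text
time: 16.3
ee_pos: [0.555, 0.186, 0.1019]
tcp_rot: [-0.363, 0.895, 0.097, 0.239]
contact_force: [0.1, 0.5, -1.0]
opening: 0.728
finger_force: 45.6
```

Request:
apply_moves([
  {"translation": [0.02,0.02,-0.05],"rotation": [0,0,0]},
  {"translation": [0.04,0.04,-0.1],"rotation": [0,0,0]},
  {"translation": [0.04,0.04,-0.1],"rotation": [0,0,0]},
])

```text
time: 16.6
ee_pos: [0.5554, 0.1864, 0.1009]
tcp_rot: [-0.363, 0.895, 0.097, 0.239]
contact_force: [-0.2, -0.4, -1.8]
opening: 0.722
finger_force: 45.6
```

```bash
python3 st.py 48
```

```text
16.6 tcp in cell mm [ 2.100e-01 -2.000e-02  4.943e+01] force cell [-1.29 -0.16 -1.39] grip 45.58186414651573 0.7216024322696132
ang err in cell [0.0013 0.0018 0.0002] world pos [0.5554 0.1864 0.1009] world err rot [-0.0005  0.002   0.0008]
to z 48.0 move cm [ 0.037  0.039 -0.134]
```

Request:
apply_moves([
  {"translation": [0.02,0.02,-0.06],"rotation": [0,0,0]},
  {"translation": [0.03,0.03,-0.09],"rotation": [0,0,0]},
  {"translation": [0.03,0.03,-0.09],"rotation": [0,0,0]},
])

```text
time: 16.9
ee_pos: [0.5557, 0.1867, 0.1]
tcp_rot: [-0.363, 0.895, 0.097, 0.239]
contact_force: [0.6, -0.0, -1.9]
opening: 0.722
finger_force: 45.6
```

Request:
apply_moves([
  {"translation": [0.02,0.02,-0.06],"rotation": [0,0,0]},
  {"translation": [0.02,0.02,-0.06],"rotation": [0,0,0]},
])

```text
time: 17.1
ee_pos: [0.556, 0.1869, 0.0996]
tcp_rot: [-0.363, 0.895, 0.097, 0.239]
contact_force: [-1.6, -1.2, 1.3]
opening: 0.725
finger_force: 46.0
```

```bash
python3 st.py 47
```

```text
17.1 tcp in cell mm [ 0.2  -0.08 47.91] force cell [-1.09  0.23  2.16] grip 45.955277709290385 0.7249219497246076
ang err in cell [0.0011 0.0016 0.0002] world pos [0.556  0.1869 0.0996] world err rot [-0.0005  0.0017  0.0008]
to z 47.0 move cm [ 0.015  0.026 -0.089]
```

Contact (~4 N), at the expected 48 mm. One 0.3 mm more, then release.

Request:
apply_moves([
  {"translation": [0.01,0.01,-0.03],"rotation": [0,0,0]},
  {"translation": [0.01,0.01,-0.03],"rotation": [0,0,0]},
])

```text
time: 17.3
ee_pos: [0.5561, 0.187, 0.0994]
tcp_rot: [-0.363, 0.895, 0.097, 0.239]
contact_force: [-2.9, -2.1, 3.4]
opening: 0.724
finger_force: 46.2
```

Request:
apply_moves([
  {"translation": [0,0,0],"rotation": [0,0,0]},
  {"translation": [0,0,0],"rotation": [0,0,0]},
  {"translation": [0,0,0],"rotation": [0,0,0]},
  {"translation": [0,0,0],"rotation": [0,0,0]},
  {"translation": [0,0,0],"rotation": [0,0,0]},
], gripper=0.95)

```text
time: 17.8
ee_pos: [0.5561, 0.187, 0.0992]
tcp_rot: [-0.363, 0.895, 0.097, 0.239]
contact_force: [0.4, -0.2, -0.4]
opening: 0.953
finger_force: 0.0
```

Request:
apply_moves([
  {"translation": [-0.72,-0.7,1.73],"rotation": [0,0,0]},
  {"translation": [-1.79,-1.74,4.33],"rotation": [0,0,0]},
  {"translation": [-3.23,-3.14,7.79],"rotation": [0,0,0]},
  {"translation": [-5.02,-4.88,12.12],"rotation": [0,0,0]},
  {"translation": [-5.7,-5.6,13.8],"rotation": [0,0,0]},
  {"translation": [-5.7,-5.6,13.8],"rotation": [0,0,0]},
])

```text
time: 18.4
ee_pos: [0.5006, 0.1304, 0.241]
tcp_rot: [-0.363, 0.895, 0.096, 0.242]
contact_force: [0.7, -0.0, 0.5]
opening: 0.951
finger_force: 0.0
```

```bash
cat > chk.py <<'E'
from h import *
import sys
F=frame(-2.371); o=np.array([.573,.2035,.058]); zt=float(sys.argv[1])
p=vision.camera("wrist"); W=cloud(p); q=(W-o)@F; r=np.hypot(q[...,0],q[...,1])
k=(r<.033)&(np.abs(q[...,2]-zt)<.006); P=q[k]; print(k.sum(),np.median(P[:,2]),np.percentile(P,[1,99],axis=0).round(4).tolist())
A=np.c_[P[:,:2],np.ones(len(P))]; print("tilt",np.linalg.lstsq(A,P[:,2],rcond=None)[0])
cv2.imwrite(f"pics/chk{int(zt*1000)}.png",p["frame"])
s=sensors.get_state(); Rt=R.from_quat(s["tcp_rot"]).as_matrix(); print(s["time"],s["ee_pos"].round(4)); y=np.radians(134.15)
D=np.array([[-np.sin(y),np.cos(y),0],[np.cos(y),np.sin(y),0],[0,0,-1.]])
print("turn to down",(R.from_matrix(D)*R.from_matrix(Rt).inv()).as_rotvec().round(3),np.linalg.det(D))
E
python3 chk.py .039
```

```text
1568 0.03882564962903188 [[-0.0311, -0.0295, 0.0339], [0.0279, 0.0313, 0.0405]]
tilt [-0.00742043  0.00194783  0.03861238]
18.45 [0.5    0.1307 0.2389]
turn to down [-0.364  0.377 -0.   ] 1.0
```

Request:
apply_moves([
  {"translation": [-0.3,-3,1],"rotation": [-0.03,0.03,0]},
  {"translation": [-0.5,-7,1],"rotation": [-0.07,0.07,0]},
  {"translation": [-0.6,-11,1],"rotation": [-0.11,0.11,0]},
  {"translation": [-0.7,-15.5,0],"rotation": [-0.15,0.15,0]},
  {"translation": [-0.8,-20,-1],"rotation": [-0.19,0.2,0]},
  {"translation": [-0.9,-24.5,-2],"rotation": [-0.24,0.25,0]},
  {"translation": [-0.9,-29,-3],"rotation": [-0.29,0.3,0]},
  {"translation": [-0.9,-33.5,-4],"rotation": [-0.34,0.35,0]},
  {"translation": [-0.9,-38,-4],"rotation": [-0.364,0.377,0]},
  {"translation": [-0.9,-42,-4],"rotation": [-0.364,0.377,0]},
  {"translation": [-0.9,-44.2,-4],"rotation": [-0.364,0.377,0]},
  {"translation": [-0.9,-44.2,-4],"rotation": [-0.364,0.377,0]},
], gripper=1.0)

```text
time: 19.65
ee_pos: [0.4898, -0.3131, 0.1943]
tcp_rot: [-0.374, 0.927, 0.002, -0.003]
contact_force: [0.6, 0.6, -1.8]
opening: 1.001
finger_force: 0.0
```

```bash
sleep 0; python3 hov.py thin_center .010
```

```text
19.7 [ 0.4896 -0.3115  0.1945] [-0.57  0.31 -0.19  1.07 -0.   -1.33]
[[-0.719, -0.695, -0.006], [-0.695, 0.719, 0.002], [0.003, 0.006, -1.0]]
thin_center 0.96 mean [ 0.4879 -0.312 ] encl 488.9 -311.0 32.1 fit [ 0.4888 -0.311 ] ztop 0.010993136112363605 3294
rotvec to down, y yaw 134.15deg: [-0.0022 -0.006   0.0018]
```

Request:
apply_moves([
  {"translation": [-0.07,0.05,-4],"rotation": [-0.002,-0.006,0.002]},
  {"translation": [-0.07,0.05,-8],"rotation": [-0.002,-0.006,0.002]},
  {"translation": [-0.07,0.05,-12],"rotation": [-0.002,-0.006,0.002]},
  {"translation": [-0.07,0.05,-15],"rotation": [-0.002,-0.006,0.002]},
  {"translation": [-0.07,0.05,-16.5],"rotation": [-0.002,-0.006,0.002]},
  {"translation": [-0.07,0.05,-17],"rotation": [-0.002,-0.006,0.002]},
  {"translation": [-0.07,0.05,-17],"rotation": [-0.002,-0.006,0.002]},
  {"translation": [-0.07,0.05,-17],"rotation": [-0.002,-0.006,0.002]},
])

```text
time: 20.55
ee_pos: [0.4901, -0.3103, 0.028]
tcp_rot: [-0.377, 0.926, -0.002, 0.001]
contact_force: [0.1, -0.2, -0.5]
opening: 0.998
finger_force: 0.0
```

```bash
python3 -c "
from h import *
s=sensors.get_state(); print(s['ee_pos'].round(4)); e=np.array([.4889,-.3110,0])-s['ee_pos']; print('x_t off mm',e@R.from_quat(s['tcp_rot']).as_matrix()*1e3)"
```

```text
[ 0.4901 -0.3103  0.028 ]
x_t off mm [ 1.40313218  0.42499491 27.99789507]
```

Request:
apply_moves([
  {"translation": [-0.1,-0.1,-0.2],"rotation": [0,0,0]},
  {"translation": [-0.1,-0.1,-0.35],"rotation": [0,0,0]},
  {"translation": [-0.1,-0.1,-0.35],"rotation": [0,0,0]},
  {"translation": [-0.1,-0.1,-0.35],"rotation": [0,0,0]},
])

```text
time: 20.95
ee_pos: [0.4884, -0.3117, 0.0239]
tcp_rot: [-0.377, 0.926, -0.001, 0.001]
contact_force: [-0.0, -0.1, -0.4]
opening: 1.0
finger_force: 0.0
```

```bash
python3 -c "
from h import *
s=sensors.get_state(); print(s['ee_pos'].round(4),s['contact_force']); e=np.array([.4889,-.3110,0])-s['ee_pos']; print('x_t off mm',e@R.from_quat(s['tcp_rot']).as_matrix()*1e3)"
```

```text
[ 0.4884 -0.3117  0.0239] [-0.03217337 -0.10767455 -0.37135927]
x_t off mm [-0.79581508  0.21679665 23.93746777]
```

Request:
apply_moves([
  {"translation": [0.04,0.04,0.05],"rotation": [0,0,0]},
  {"translation": [0.04,0.04,0.05],"rotation": [0,0,0]},
  {"translation": [0.04,0.04,0.05],"rotation": [0,0,0]},
  {"translation": [0.04,0.04,0.05],"rotation": [0,0,0]},
  {"translation": [0.04,0.04,0.05],"rotation": [0,0,0]},
  {"translation": [0.04,0.04,0.05],"rotation": [0,0,0]},
  {"translation": [0.04,0.04,0.05],"rotation": [0,0,0]},
], gripper=0.4, newtons=40)

```text
time: 21.65
ee_pos: [0.489, -0.3112, 0.025]
tcp_rot: [-0.377, 0.926, -0.001, 0.001]
contact_force: [-1.4, 0.8, 6.6]
opening: 0.72
finger_force: 41.6
```

```bash
python3 -c "
from h import *
s=sensors.get_state(); print(s['ee_pos'].round(4)); e=np.array([.4889,-.3110,0])-s['ee_pos']; print('x_t off mm',e@R.from_quat(s['tcp_rot']).as_matrix()*1e3)
F=frame(-2.371); o=np.array([.573,.2035,.058]); Rt=R.from_quat(s['tcp_rot']).as_matrix()
t=o+F@np.array([0,0,.15]); print('to z_c=150:',((t-s['ee_pos'])*100).round(2),(R.from_matrix(F@np.diag([-1,1,-1.]))*R.from_matrix(Rt).inv()).as_rotvec().round(4))"
```

```text
[ 0.489  -0.3112  0.025 ]
x_t off mm [-0.08104925  0.28367943 25.02103475]
to z_c=150: [ 3.02 46.25 16.29] [ 0.3669 -0.3722 -0.0009]
```

Request:
apply_moves([
  {"translation": [0,0,2],"rotation": [0,0,0]},
  {"translation": [0,0,5],"rotation": [0,0,0]},
  {"translation": [0,1,9],"rotation": [0,0,0]},
  {"translation": [0.3,4,13],"rotation": [0.02,-0.02,0]},
  {"translation": [0.6,8,16],"rotation": [0.05,-0.05,0]},
  {"translation": [0.9,12,17.5],"rotation": [0.09,-0.09,0]},
  {"translation": [1.2,16,18],"rotation": [0.13,-0.13,0]},
  {"translation": [1.5,20,18],"rotation": [0.17,-0.17,0]},
  {"translation": [1.8,24,18],"rotation": [0.21,-0.21,0]},
  {"translation": [2.1,28,18],"rotation": [0.25,-0.25,0]},
  {"translation": [2.4,32,18],"rotation": [0.29,-0.29,0]},
  {"translation": [2.6,36,18],"rotation": [0.32,-0.325,0]},
])

```text
time: 22.85
ee_pos: [0.5143, 0.0502, 0.2041]
tcp_rot: [-0.366, 0.902, 0.085, 0.211]
contact_force: [0.3, 0.3, -1.2]
opening: 0.71
finger_force: 43.7
```

Request:
apply_moves([
  {"translation": [0.1,3.5,0],"rotation": [0.02,-0.02,0]},
  {"translation": [0.2,7,-0.5],"rotation": [0.035,-0.035,0]},
  {"translation": [0.4,10.2,-1.7],"rotation": [0.047,-0.047,-0.001]},
  {"translation": [0.4,10.2,-1.7],"rotation": [0.047,-0.047,-0.001]},
  {"translation": [0.4,10.2,-1.7],"rotation": [0.047,-0.047,-0.001]},
])

```text
time: 23.35
ee_pos: [0.5178, 0.1513, 0.1865]
tcp_rot: [-0.364, 0.895, 0.098, 0.239]
contact_force: [1.1, -0.4, -1.0]
opening: 0.714
finger_force: 44.1
```

```bash
python3 st.py 98
python3 - <<'E'
from h import *
p=vision.camera("wrist"); W=cloud(p); s=sensors.get_state(); Rt=R.from_quat(s["tcp_rot"]).as_matrix(); q=(W-s["ee_pos"])@Rt*1e3
k=(np.abs(q[...,2]-15)<3.5)&(np.abs(q[...,0])<36)&(np.abs(q[...,1])<31); P=q[k]
print(k.sum(),np.median(P[:,2]),np.percentile(P,[.5,99.5],axis=0).round(1).tolist(),cv2.minEnclosingCircle(P[:,:2].astype(np.float32)))
A=np.c_[P[:,:2],np.ones(len(P))]; print("tilt",np.linalg.lstsq(A,P[:,2],rcond=None)[0])
E
```

```text
23.35 tcp in cell mm [ -1.54   0.99 149.32] force cell [-0.08 -1.02 -1.12] grip 44.08183515071869 0.713905362823728
ang err in cell [0.0016 0.0019 0.0009] world pos [0.5178 0.1513 0.1865] world err rot [-0.0007  0.002   0.0016]
to z 98.0 move cm [ 2.006  1.809 -4.368]
12733 14.591714088505505 [[-29.4, -28.7, 12.9], [31.1, 30.3, 17.8]] ((-0.5033465623855591, 0.2633054852485657), 33.324928283691406)
tilt [ 4.72474404e-03 -3.36524835e-03  1.46225087e+01]
```

Request:
apply_moves([
  {"translation": [0.5,0.45,-1.1],"rotation": [0,0,0]},
  {"translation": [1,0.9,-2.2],"rotation": [0,0,0]},
  {"translation": [1.5,1.35,-3.3],"rotation": [0,0,0]},
  {"translation": [2,1.8,-4.37],"rotation": [0,0,0]},
  {"translation": [2,1.8,-4.37],"rotation": [0,0,0]},
  {"translation": [2,1.8,-4.37],"rotation": [0,0,0]},
])

```text
time: 24.0
ee_pos: [0.539, 0.168, 0.1437]
tcp_rot: [-0.362, 0.895, 0.097, 0.239]
contact_force: [-0.8, 0.0, -0.9]
opening: 0.711
finger_force: 44.1
```

```bash
python3 st.py 86
```

```text
24.0 tcp in cell mm [ 0.27 -1.82 98.75] force cell [-0.93  0.57 -0.45] grip 44.10248279571533 0.7109986817697679
ang err in cell [-0.0001  0.0008 -0.0014] world pos [0.539  0.168  0.1437] world err rot [-0.0001  0.001  -0.0013]
to z 86.0 move cm [ 0.314  0.558 -1.118]
```

Request:
apply_moves([
  {"translation": [0,0.25,-0.4],"rotation": [0,0,0]},
  {"translation": [0.2,0.4,-0.8],"rotation": [0,0,0]},
  {"translation": [0.31,0.53,-1.12],"rotation": [0,0,0]},
  {"translation": [0.31,0.53,-1.12],"rotation": [0,0,0]},
  {"translation": [0.31,0.53,-1.12],"rotation": [0,0,0]},
])

```text
time: 24.5
ee_pos: [0.5417, 0.1742, 0.1322]
tcp_rot: [-0.363, 0.895, 0.097, 0.239]
contact_force: [-0.0, 0.5, -0.3]
opening: 0.712
finger_force: 44.1
```

```bash
python3 st.py 69
```

```text
24.5 tcp in cell mm [1.000e-02 7.900e-01 8.562e+01] force cell [ 0.12  0.37 -0.46] grip 44.101974964141846 0.7117392234057542
ang err in cell [ 0.0006  0.0005 -0.0001] world pos [0.5417 0.1742 0.1322] world err rot [0.0001 0.0008 0.0002]
to z 69.0 move cm [ 0.651  0.522 -1.44 ]
```

Request:
apply_moves([
  {"translation": [0.2,0.15,-0.4],"rotation": [0,0,0]},
  {"translation": [0.37,0.3,-0.8],"rotation": [0,0,0]},
  {"translation": [0.52,0.43,-1.15],"rotation": [0,0,0]},
  {"translation": [0.63,0.53,-1.44],"rotation": [0,0,0]},
  {"translation": [0.63,0.53,-1.44],"rotation": [0,0,0]},
])

```text
time: 25.0
ee_pos: [0.5479, 0.1796, 0.1172]
tcp_rot: [-0.363, 0.895, 0.098, 0.239]
contact_force: [-0.2, -0.4, -1.6]
opening: 0.715
finger_force: 44.1
```

```bash
python3 st.py 65.5
```

```text
25.0 tcp in cell mm [-0.42  0.34 68.58] force cell [-1.18 -0.19 -1.17] grip 44.10109519958496 0.7151322137170361
ang err in cell [ 0.001   0.0011 -0.0003] world pos [0.5479 0.1796 0.1172] world err rot [-0.      0.0015  0.0003]
to z 65.5 move cm [ 0.16   0.109 -0.246]
```

Request:
apply_moves([
  {"translation": [0.08,0.06,-0.12],"rotation": [0,0,0]},
  {"translation": [0.16,0.11,-0.25],"rotation": [0,0,0]},
  {"translation": [0.16,0.11,-0.25],"rotation": [0,0,0]},
  {"translation": [0.16,0.11,-0.25],"rotation": [0,0,0]},
])

```text
time: 25.4
ee_pos: [0.5498, 0.1806, 0.1154]
tcp_rot: [-0.363, 0.895, 0.097, 0.24]
contact_force: [-0.2, -0.3, -1.4]
opening: 0.716
finger_force: 44.1
```

Request:
apply_moves([
  {"translation": [0.02,0.02,-0.05],"rotation": [0,0,0]},
  {"translation": [0.03,0.03,-0.08],"rotation": [0,0,0]},
  {"translation": [0.03,0.03,-0.08],"rotation": [0,0,0]},
])

```text
time: 25.7
ee_pos: [0.55, 0.1809, 0.1146]
tcp_rot: [-0.363, 0.895, 0.097, 0.24]
contact_force: [0.1, 1.1, -0.5]
opening: 0.714
finger_force: 44.1
```

```bash
python3 st.py 63
```

```text
25.7 tcp in cell mm [ 0.36 -0.23 65.1 ] force cell [ 0.5   0.69 -0.84] grip 44.10180151462555 0.7142682698400407
ang err in cell [ 0.0004  0.0003 -0.0002] world pos [0.55   0.1809 0.1146] world err rot [0.0001 0.0006 0.    ]
to z 63.0 move cm [ 0.037  0.068 -0.2  ]
```

Request:
apply_moves([
  {"translation": [0.02,0.03,-0.06],"rotation": [0,0,0]},
  {"translation": [0.03,0.04,-0.1],"rotation": [0,0,0]},
  {"translation": [0.03,0.04,-0.1],"rotation": [0,0,0]},
])

```text
time: 26.0
ee_pos: [0.5503, 0.1813, 0.1135]
tcp_rot: [-0.363, 0.895, 0.097, 0.24]
contact_force: [-0.4, 0.6, -0.9]
opening: 0.713
finger_force: 44.1
```

Request:
apply_moves([
  {"translation": [0.02,0.02,-0.06],"rotation": [0,0,0]},
  {"translation": [0.02,0.02,-0.06],"rotation": [0,0,0]},
])

```text
time: 26.2
ee_pos: [0.5506, 0.1815, 0.113]
tcp_rot: [-0.363, 0.895, 0.097, 0.24]
contact_force: [-0.1, -0.4, 0.4]
opening: 0.712
finger_force: 44.2
```

```bash
python3 st.py 62.5
```

```text
26.2 tcp in cell mm [ 0.29 -0.2  63.32] force cell [-0.12 -0.28  0.49] grip 44.20479655265808 0.712391452778962
ang err in cell [ 0.0004  0.0002 -0.0002] world pos [0.5506 0.1815 0.113 ] world err rot [0.0001 0.0005 0.    ]
to z 62.5 move cm [-0.003  0.026 -0.085]
```

Request:
apply_moves([
  {"translation": [0.015,0.015,-0.045],"rotation": [0,0,0]},
  {"translation": [0.015,0.015,-0.045],"rotation": [0,0,0]},
])

```text
time: 26.4
ee_pos: [0.5507, 0.1816, 0.1127]
tcp_rot: [-0.363, 0.895, 0.097, 0.24]
contact_force: [-2.4, -1.9, 3.0]
opening: 0.717
finger_force: 44.6
```

```bash
python3 st.py 62.5
```

```text
26.4 tcp in cell mm [ 0.29 -0.22 62.95] force cell [-1.13  0.31  4.13] grip 44.606972336769104 0.7170688734297174
ang err in cell [ 0.0003  0.0001 -0.0003] world pos [0.5507 0.1816 0.1127] world err rot [ 0.0002  0.0004 -0.0001]
to z 62.5 move cm [-0.017  0.014 -0.053]
```

Seated (~5 N). Release and back off.

Request:
apply_moves([
  {"translation": [0,0,0],"rotation": [0,0,0]},
  {"translation": [0,0,0],"rotation": [0,0,0]},
  {"translation": [0,0,0],"rotation": [0,0,0]},
  {"translation": [0,0,0],"rotation": [0,0,0]},
  {"translation": [0,0,0],"rotation": [0,0,0]},
], gripper=0.95)

```text
time: 26.9
ee_pos: [0.5507, 0.1817, 0.1125]
tcp_rot: [-0.363, 0.895, 0.097, 0.24]
contact_force: [-0.2, -0.4, -0.4]
opening: 0.952
finger_force: 0.0
```

Request:
apply_moves([
  {"translation": [-0.72,-0.7,1.73],"rotation": [0,0,0]},
  {"translation": [-1.79,-1.74,4.33],"rotation": [0,0,0]},
  {"translation": [-3.23,-3.14,7.79],"rotation": [0,0,0]},
  {"translation": [-5.02,-4.88,12.12],"rotation": [0,0,0]},
  {"translation": [-5.02,-4.88,12.12],"rotation": [0,0,0]},
  {"translation": [-5.02,-4.88,12.12],"rotation": [0,0,0]},
])

```text
time: 27.5
ee_pos: [0.5014, 0.1325, 0.2355]
tcp_rot: [-0.363, 0.895, 0.097, 0.241]
contact_force: [0.5, 0.3, -0.4]
opening: 0.945
finger_force: 0.0
```

```bash
python3 chk.py .049
```

```text
3903 0.04902060440200053 [[-0.0313, -0.0288, 0.0471], [0.027, 0.0301, 0.0507]]
tilt [0.00270385 0.00254037 0.04900583]
27.55 [0.5006 0.1327 0.2339]
turn to down [-0.365  0.376  0.   ] 1.0
```

View pics/chk49.png

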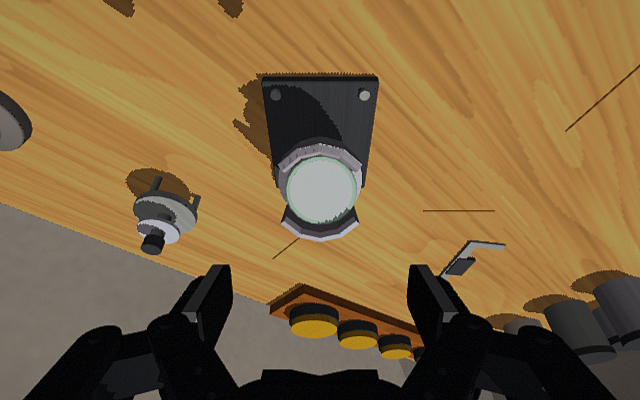

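The thin blank shows flat and centred in the cup at about (320,190). Its top is 49.0 mm above the floor, as the stack should be.

```bash
python3 -c "
from h import *
print(hand_in())"
```

```text
the job is handed in; nothing more can be done
None
```

The job is handed in (no verdict was returned): thick blank, spacer ring and thin blank were each lowered to a light contact of about 4–7 N, let go, and checked by camera to lie flat and centred in the bore, in about 28 s of the 70 s allowed.

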